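# Free the carrier plate and build the filter stack on it

## Task

Swing the dock's hold-down bar up until it stands upright, then slide the carrier plate out from beneath it, all the way to the front stop. Lay all the loose round filters flat on the carrier's ring mark as one centred stack, the largest at the bottom and each smaller one above, then swing the bar fully down again; leave the other things on the bench where they are.

Things in the scene. Friction and masses are not known exactly. Their poses are not given: they have to be found in the camera images.
- dock: Fixed aluminium bed 222 x 106 x 10 mm on the table. Origin under its centre; +x from the front (landing) half to the rear (home) half, +y to the bar handle's side. Carrier slides along x on its top, z = 10 mm, between rails 5 mm high; front stop at the -x end. At x = 12 to 62 mm keeper lips (tops at z = 24.5 mm) overhang the carrier's edges: it can slide there, not lift; the front half is open above.
- bar (a joint): Hinge of the steel hold-down bar that crosses the rear half of the dock, rad: 0 = lying down across the carrier, 1.57 = upright, 1.8 = end stop, leaning back past upright. Stiff friction hinge: it stays where it is left; about 2 N at the handle moves it.
- bar_handle (a point): Centre of the black barrel handle at the bar's free end: 24 mm long (parallel to the hinge axis and the dock's x), 20 mm in diameter, 141 mm from the hinge axis. Bar down: 27 mm above the table, beside the bed, free space below. Frame turns with the bar: x along the hinge, y from hinge to handle. It can turn between pads that press on its flat ends. Bar: 16 mm wide, 10 mm thick.
- bar_hinge (a point): Point of the bar's hinge axis at mid-width of the bar, fixed to the dock, 27 mm above the table on the dock's -y side. The axis is level, parallel to the dock's x.
- carrier: Dark steel plate 100 (x) x 84 (y) x 8 mm, 0.15 kg, loose in the dock (sliding takes up to 12 N). Origin under its centre, axes parallel to the dock's. Home: dock x about +52 mm, beneath the bar; an 8 mm high rim across its rear end, behind the bar, keeps it from coming out while the bar is down. Out at the front stop: dock x = -56.5 mm. Its underside stays 10 mm above the table.
- carrier_knob (a point): Middle of the carrier's upright black knob, 14 mm in diameter and 24 mm high (from the plate's top, 18 mm, to 42 mm above the table), 42 mm in front (-x) of the plate's centre. This point is 32 mm above the table.
- seat (a point): Centre of the white ring mark (62 mm across) on the carrier's upper face, 18 mm above the table, 4 mm behind (+x) the plate's centre: where the stack is to be centred.
- filter_a_mid (a point): Centre (half-way up, 6 mm above its underside) of a loose mounted filter: a flat disc of green glass in a bare metal rim, 56 mm in diameter, 12 mm thick, both faces alike, lying flat on the table to the right of the dock at the start; may be absent in some starts. The four possible filters measure 56, 48, 40 and 32 mm.
- filter_b_mid (a point): Centre (half-way up, 6 mm above its underside) of a loose mounted filter: a flat disc of green glass in a bare metal rim, 48 mm in diameter, 12 mm thick, both faces alike, lying flat on the table to the right of the dock at the start; may be absent in some starts. The four possible filters measure 56, 48, 40 and 32 mm.
- filter_c_mid (a point): Centre (half-way up, 6 mm above its underside) of a loose mounted filter: a flat disc of green glass in a bare metal rim, 40 mm in diameter, 12 mm thick, both faces alike, lying flat on the table to the right of the dock at the start; may be absent in some starts. The four possible filters measure 56, 48, 40 and 32 mm.
- filter_d_mid (a point): Centre (half-way up, 6 mm above its underside) of a loose mounted filter: a flat disc of green glass in a bare metal rim, 32 mm in diameter, 12 mm thick, both faces alike, lying flat on the table to the right of the dock at the start; may be absent in some starts. The four possible filters measure 56, 48, 40 and 32 mm.
- clamp_fork: Bystander: bright metal clamping fork, 26 x 68 x 8 mm, lying on the bench; origin under its centre.
- lens_tube: Bystander: short black lens tube, 31 mm in diameter, 28 mm high, standing; origin under its centre.
- spool: Bystander: spool of solder wire with black flanges, 45 mm in diameter, 34 mm high, standing; origin under its centre.
Things that resemble listed ones, but are neither listed nor needed, are in the scene too. Several things have the shape of the carrier; the one meant has the colours described above.

How it is judged (in metres and radians):
On the way, in this order (a step that is already met when the one before it is completed fails the run):
1. the bar is swung up (past 1.2 rad) with the carrier still home (value of joint bar above 1.2 rad and x of carrier in the frame of dock above 0.03 m), for 0.2 s.
2. the carrier is slid out to the front stop (within 8 mm), flat on the bed (x of carrier in the frame of dock below -0.0485 m and z of carrier in the frame of dock below 0.014 m and angle between carrier's own z axis and vertical below 0.05 rad), for 0.2 s.
At the end, for the whole second after the job is handed in: The carrier lies flat on the bed within 8 mm of the front stop; every filter present lies flat (within 0.08 rad) in one stack on it, each within 8 mm of the ring mark's centre, in order of size with the largest lowest; the bar is down (under 0.08 rad) (all of step 2 and value of joint bar below 0.08 rad and horizontal distance between each of filter_a_mid, filter_b_mid, filter_c_mid, filter_d_mid and seat below 0.008 m and z of filter_a_mid in the frame of seat between 0.003 and 0.048 m and angle between the z axis of each of filter_a_mid, filter_b_mid, filter_c_mid, filter_d_mid and the z axis of dock, either way round below 0.08 rad and z of filter_b_mid in the frame of seat between 0.003 and 0.048 m and z of filter_c_mid in the frame of seat between 0.003 and 0.048 m and z of filter_d_mid in the frame of seat between 0.003 and 0.048 m and ((angle between filter_a_mid's own z axis and vertical below 1.5 rad and z of filter_b_mid in the frame of filter_a_mid above 0.009 m) or (angle between filter_a_mid's own z axis and vertical above 1.5 rad and z of filter_b_mid in the frame of filter_a_mid below -0.009 m)) and ((angle between filter_a_mid's own z axis and vertical below 1.5 rad and z of filter_c_mid in the frame of filter_a_mid above 0.009 m) or (angle between filter_a_mid's own z axis and vertical above 1.5 rad and z of filter_c_mid in the frame of filter_a_mid below -0.009 m)) and ((angle between filter_a_mid's own z axis and vertical below 1.5 rad and z of filter_d_mid in the frame of filter_a_mid above 0.009 m) or (angle between filter_a_mid's own z axis and vertical above 1.5 rad and z of filter_d_mid in the frame of filter_a_mid below -0.009 m)) and ((angle between filter_b_mid's own z axis and vertical below 1.5 rad and z of filter_c_mid in the frame of filter_b_mid above 0.009 m) or (angle between filter_b_mid's own z axis and vertical above 1.5 rad and z of filter_c_mid in the frame of filter_b_mid below -0.009 m)) and ((angle between filter_b_mid's own z axis and vertical below 1.5 rad and z of filter_d_mid in the frame of filter_b_mid above 0.009 m) or (angle between filter_b_mid's own z axis and vertical above 1.5 rad and z of filter_d_mid in the frame of filter_b_mid below -0.009 m)) and ((angle between filter_c_mid's own z axis and vertical below 1.5 rad and z of filter_d_mid in the frame of filter_c_mid above 0.009 m) or (angle between filter_c_mid's own z axis and vertical above 1.5 rad and z of filter_d_mid in the frame of filter_c_mid below -0.009 m))); the robot touches nothing.
It fails at once if the clamp fork is moved more than 30 mm (distance of clamp_fork from where it was at the start of the episode above 0.03 m).
It fails at once if the lens tube is moved more than 30 mm (distance of lens_tube from where it was at the start of the episode above 0.03 m).
It fails at once if the spool is moved more than 30 mm (distance of spool from where it was at the start of the episode above 0.03 m).
Of filter_a, filter_b, filter_c, filter_d only 3 to 4 are there at a start; the rules pass over those that are not, and their reading is None.
At some moment in a run one of filter_a, filter_b, filter_c may be knocked a few centimetres aside while the robot is not near it.
Once in a run the grip may slacken for a moment while it holds something.
It also fails if it takes over 210 s, if anything falls off the work surface, if the arm or the gripper's body presses on something with over 40 N, if the wrist force passes 120 N, or if a joint passes its speed limit or range.

## Robot

A 6-joint arm with a two-finger parallel gripper is mounted at the origin on the work surface; the furniture and walls round the work are solid. World frame = base frame: x ahead of the robot, y to its left, z up, the work surface at z = 0. Lengths are in m, angles in degrees, forces in N, time in s.
With the tool pointing down it reaches from about 0.4 to 0.825 m from the base axis. Payload 7 kg.
Tool frame: the origin (TCP) lies at the very end of the fingers, on their centre line; the grasp point (between the pads) lies 19 mm behind it; z points along the fingers, y is the line along which they close (so a half turn about z gives the same grasp; the last joint's range is limited). The gripper opens to 88 mm and grips with 3 to 60 N. Pads are 19 mm wide; open, the fingers measure 130 mm over their backs; the gripper's body (78 mm by 193 mm) begins 47 mm behind the grasp point.
Start: joints at [-53.566, 20.546, 0.682, 0, -70.136, -16.507], TCP at [0.23, -0.635, 0.227] pointing down, gripper open.
Joint ranges: [-176.03, 176.03], [-82.01, 121.73], [-58.28, 71.71], [-173.87, 95.51], [-174.79, -0.11], [-173.66, 173.66]. Speed limits (degrees/s): [136.94, 136.94, 172.46, 180, 180, 180].

## Interface

Orientations are given as [roll, pitch, yaw] about the fixed x, y, z axes, in that order (R = Rz(yaw) Ry(pitch) Rx(roll)).
In Python, from plant import r gives the robot as it stands. The module is installed in compiled form; this text tells all that it offers.
- The arm moves only by the tool jog_arm, never from a script. Its arguments are lists of equal length, an entry for each row: "travel": the shift along the tool's x, y, z each as a share of 50 cm, from -1 to 1, a list of three; "dr": the turn, a rotation vector about the tool's x, y, z each as a share of 360 degrees, from -1 to 1, a list of three; "claw": the opening, from 0 (shut) to 1 (fully open). A call has exactly 10 rows; each row is the pose to reach, as a shift and turn from the pose commanded when the call began, along the tool's axes at that moment, turning the shorter way round; what a row does not reach only later rows make up. A row lasts 1/8 s, in which the tool goes at most 62.5 mm and 10.7 degrees, less where a joint would pass 70% of its speed; a pose out of reach is approached as far as the arm can. A call with a number of a shift or a turn outside -1 to 1 is refused whole. A call with a gripper value outside its range is refused whole. The fingers move at their own pace and stop on an object; "newtons" is the grip in N (left out, the last holds). Time passes only in rows, so rows that repeat a pose let the fingers close, or fill a call up. It gives the time, the measured TCP pose, the force, the opening and the grip force at its end, in the units of the state.
- r.get_state(): the state, without advancing time (a new reading comes with each control period).
- r.capture(name): name is "scene" or "top"; returns a dict with "pixels" (400x640x3 uint8, red, green, blue), "range_z" (400x640 float32, m along the optical axis (not along the pixel's ray), 0 where there is no reading), "fx", "fy", "cx", "cy" (pixels), "dist_coeffs" ([k1, k2, p1, p2, k3] as OpenCV has them; the pictures are not rectified), "position" and "attitude" of the camera in the world. Camera axes: x right, y up, looking along -z (the intrinsics and any distortion apply to the point x, -y, -z); pixel columns grow to the right and rows downward; lengths in m; the calibration is good to about 2 mm. A picture is of the moment at which its call begins.
- r.close_job(): hands the job in; it is judged then, once.
Trained networks look in the newest picture that a camera, given by its name, has taken for a name from the list of things; names that differ only in an ending like _2 or _b are one class to them, and where a whole thing is asked for, a point or a joint stands for the part that bears it (a point fixed in the world has none). Each returns a list of dicts, best first, with "conf" (0 to 1); they miss things now and then, are a little off and sometimes report something else, mostly with a low value. They report only what shows in the picture. A call takes as long as a camera call. They do not tell look-alikes from the thing itself.
- r.boxes_of(name, camera): "extent" ([left, top, right, bottom] in pixels, round what is visible of it).
- r.regions_of(name, camera): "pixels" (400x640 bool, what is visible of it) and "extent" ([left, top, right, bottom] in pixels, round what is visible of it).
- r.tip_of(name, camera): "at" ([column, row] in pixels: a listed point, or the origin of a listed thing).
The state is a dict: "time_s": time; "joints": joint angles; "qd": joint speeds; "joint_torque": joint torques, N m; "tcp_pos": TCP position; "eef_rot": TCP orientation; "contact_force": force on the tool from outside, world axes, zero at the start; "moment": the same for the moment, N m; "gripper_width": finger opening in m; "gripper_force": force on a finger pad.
Only numpy, scipy, OpenCV 4.12 (cv2) and the standard library are available. Lean on these libraries where they do the work, as an engineer would, in place of code of your own. Each camera call takes 0.05 s, during which the arm holds its last target. There are 200 camera calls.

## Working session

There is one attempt and no reset: what is moved stays moved. The work goes in short steps, Python scripts to look and compute and a tool call to move; the robot and the scene stay as the last step left them, time stands still between calls to the robot, and variables do not carry over. Pictures are saved under pics/ and viewed, at most 14 in all, crops included, and the job is handed in when it is done.

Besides the shell and the picture viewer there is one more tool, called after "Request:" as name(argument=value, ...) on one line, values as JSON. jog_arm: Moves the arm, as the interface text tells. Its arguments: {"type":"object","properties":{"travel":{"type":"array"},"dr":{"type":"array"},"claw":{"type":"array"},"newtons":{"type":"number"}},"required":["travel","dr","claw"]}

```bash
mkdir -p pics
cat > h.py <<'E'
import numpy as np, cv2
from scipy.spatial.transform import Rotation as R
from plant import r
def cap(n):
    return r.capture(n)
def att(c):
    a=np.array(c["attitude"],float)
    if a.shape==(3,3): return a
    if a.size==4: return R.from_quat(a).as_matrix()
    return R.from_euler('xyz',a,degrees=True).as_matrix()
def rays(c,px):
    K=np.array([[c["fx"],0,c["cx"]],[0,c["fy"],c["cy"]],[0,0,1]])
    u=cv2.undistortPoints(np.array(px,float).reshape(-1,1,2),K,np.array(c["dist_coeffs"],float)).reshape(-1,2)
    return np.c_[u[:,0],-u[:,1],-np.ones(len(u))]
def at_z(c,px,z):
    d=rays(c,px)@att(c).T; p=np.array(c["position"])
    return p+d*((z-p[2])/d[:,2])[:,None]
def at_d(c,px):
    px=np.array(px).reshape(-1,2); i=np.round(px).astype(int)
    d=c["range_z"][i[:,1],i[:,0]]
    return np.array(c["position"])+(rays(c,px)*d[:,None])@att(c).T
def save(c,n,box=None,s=1):
    im=c["pixels"][...,::-1]
    if box: im=im[box[1]:box[3],box[0]:box[2]]
    cv2.imwrite(f"pics/{n}.png",cv2.resize(im,None,fx=s,fy=s,interpolation=cv2.INTER_CUBIC))
E
python3 - <<'E'
from h import *
for n in("top","scene"):
    c=cap(n); save(c,n+"0"); print(n,c["position"],c["attitude"],c["fx"],c["cx"],c["cy"],c["dist_coeffs"])
    for k in["dock","bar_handle","bar_hinge","carrier","carrier_knob","seat","filter_a_mid"]:
        print(k,[(np.round(t["at"],1).tolist(),round(t["conf"],2)) for t in r.tip_of(k,n)])
print(r.get_state())
E
```

```text
top [ 0.36804418 -0.10993592  1.45707887] [  3.17699143   0.71705638 -91.41036789] 494.3990463199442 311.7901887525941 199.4677296690469 [0.02373147 0.         0.         0.         0.        ]
dock [([333.2, 178.2], 0.88)]
bar_handle [([299.6, 199.1], 0.52)]
bar_hinge []
carrier [([442.9, 238.9], 0.76), ([312.4, 238.5], 0.69), ([314.1, 174.3], 0.61), ([427.9, 193.0], 0.31)]
carrier_knob [([439.1, 251.5], 0.91), ([294.8, 230.8], 0.89)]
seat [([312.3, 171.4], 0.96), ([311.8, 236.0], 0.81)]
filter_a_mid [([428.0, 192.6], 0.55), ([333.1, 176.8], 0.5)]
scene [0.02008671 0.62503199 0.90070123] [  44.68485202    0.1996714  -148.50510756] 464.39458986773576 322.32018552533066 196.81747371196164 [-0.13161633  0.          0.          0.          0.        ]
dock [([319.7, 187.5], 0.77)]
bar_handle [([318.5, 209.6], 0.83), ([305.1, 193.1], 0.43)]
bar_hinge [([282.3, 184.5], 0.72)]
carrier [([359.4, 229.7], 0.79), ([307.4, 191.8], 0.74)]
carrier_knob [([348.3, 226.5], 0.85), ([315.7, 178.1], 0.76)]
seat [([307.5, 194.2], 0.93), ([360.6, 225.6], 0.84)]
filter_a_mid [([374.2, 140.4], 0.7)]
{'time_s': 0.8, 'joints': array([-5.35655062e+01,  2.05419420e+01,  6.81776083e-01, -1.35921378e-03,
       -7.01358994e+01, -1.65098029e+01]), 'qd': array([ 0.01255355, -0.03980571, -0.04152242,  0.12756676, -0.08254006,
        0.00966636]), 'joint_torque': array([-1.07070614e-04, -5.82294309e+01,  2.93283427e+01,  7.00227275e+00,
        1.24229366e-02, -4.00146723e-05]), 'tcp_pos': array([ 0.23004054, -0.63456041,  0.22660548]), 'eef_rot': array([-1.79996591e+02,  2.34381451e-03, -1.60075771e+02]), 'contact_force': array([0.50262863, 0.60244576, 0.4696086 ]), 'moment': array([-0.01485884, -0.0317474 ,  0.01675828]), 'gripper_force': 0.0, 'gripper_width': 0.08720469319720654}
```

Run:
```python
import cv2
im=cv2.imread("pics/top0.png"); cv2.imwrite("pics/top0c.png",cv2.resize(im[120:300,230:510],None,fx=2.85,fy=2.85,interpolation=cv2.INTER_CUBIC))
```

```text
(no output)
```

View pics/top0.png

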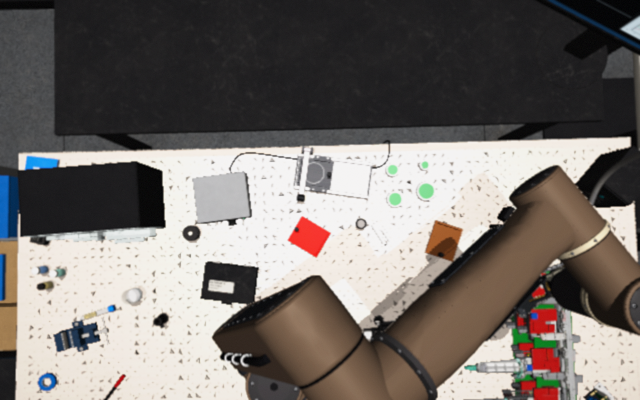

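View pics/scene0.png

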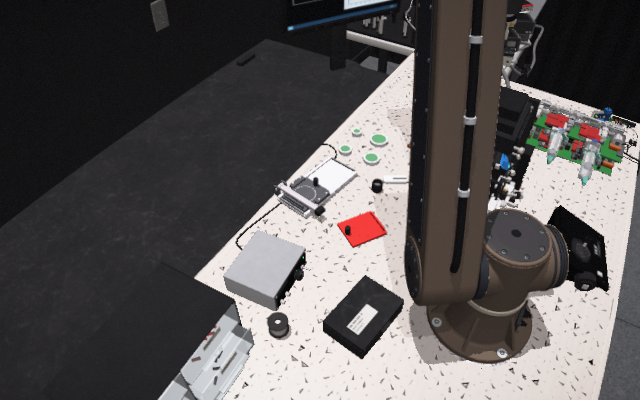

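View pics/top0c.png

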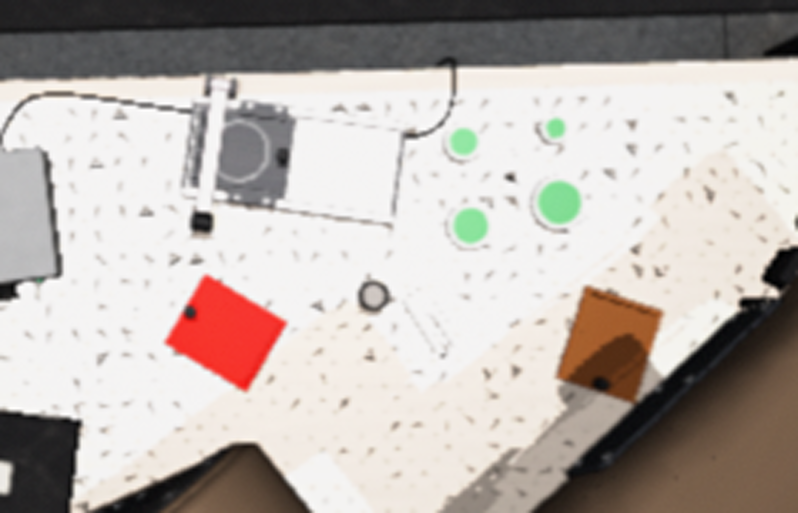

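The candidates for the carrier are the dark plate in the dock (314,172), the red plate (310,237) and the orange plate (443,240). The dark steel plate under the bar fits the description, and the enlarged crop confirms its ring mark and black knob. The four filters are at about (426,191) for the largest, (395,199), (392,170) and (424,165) for the smallest. The bar handle is at (300,198), the lens tube at (361,224), the fork at (379,232) and the spool at (192,233).

```bash
cat >> h.py <<'E'
def filters(c,z=0.012,lo=8):
    hsv=cv2.cvtColor(c["pixels"],cv2.COLOR_RGB2HSV)
    m=cv2.inRange(hsv,(50,60,60),(85,255,255))
    n,l,s,ce=cv2.connectedComponentsWithStats(m)
    out=[]
    for i in range(1,n):
        if s[i,4]<lo: continue
        p=at_z(c,[ce[i]],z)[0]
        if 0.3<p[0]<0.95 and -0.75<p[1]<0.35:
            d=np.linalg.norm(at_d(c,[ce[i]])[0]-np.array(c["position"]))
            e=2*np.sqrt(s[i,4]/np.pi)/c["fx"]*d
            out.append((np.round(p,4).tolist(),int(s[i,4]),np.round(ce[i],1).tolist(),round(e*1000,1),np.round(at_d(c,[ce[i]])[0],4).tolist()))
    return out
E
python3 - <<'E'
from h import *
for n in("top","scene"):
    c=cap(n); print(n)
    for f in filters(c): print(f)
    px=c["pixels"].astype(int); 
    for k,z in(("seat",.018),("carrier_knob",.032),("bar_handle",.027),("bar_hinge",.027),("carrier",.010),("dock",0),("lens_tube",0),("clamp_fork",0),("spool",0)):
        print(k,[(np.round(at_z(c,[t["at"]],z)[0],4).tolist(),round(t["conf"],2)) for t in r.tip_of(k,n)])
    rg=r.regions_of("dock",n)
    if rg:
        m=rg[0]["pixels"]; print("dock ext",rg[0]["extent"])
        v,u=np.nonzero(m); P=at_d(c,np.c_[u,v]); k=(P[:,2]>.006)&(P[:,2]<.022); 
        rc=cv2.minAreaRect((P[k,:2]*1000).astype(np.float32)); print(rc)
E
```

```text
top
([0.5429, -0.4264, 0.012], 31, [424.6, 164.5], np.float64(18.9), [0.5431, -0.4267, 0.0107])
([0.5316, -0.3316, 0.012], 63, [392.2, 169.2], np.float64(26.7), [0.5318, -0.3319, 0.0101])
([0.4663, -0.4274, 0.012], 163, [425.9, 190.5], np.float64(43.2), [0.4662, -0.427, 0.0139])
([0.4449, -0.3365, 0.012], 106, [394.9, 198.7], np.float64(34.3), [0.4447, -0.336, 0.0155])
seat [([0.3356, -0.0888, 0.018], 0.86), ([0.5189, -0.1041, 0.018], 0.58), ([0.3213, -0.4709, 0.018], 0.56)]
carrier_knob [([0.2847, -0.467, 0.032], 0.78), ([0.5219, -0.1443, 0.032], 0.6), ([0.361, -0.0462, 0.032], 0.56)]
bar_handle [([0.4458, -0.0566, 0.027], 0.67)]
bar_hinge [([0.5895, -0.085, 0.027], 0.73), ([0.5344, -0.1002, 0.027], 0.73), ([0.4524, -0.0576, 0.027], 0.27)]
carrier [([0.3426, -0.0924, 0.01], 0.79), ([0.5266, -0.0996, 0.01], 0.71), ([0.3225, -0.4701, 0.01], 0.69), ([0.3803, -0.2294, 0.01], 0.37), ([0.5245, -0.1469, 0.01], 0.26), ([0.5964, -0.0804, 0.01], 0.18)]
dock [([0.5097, -0.1641, 0.0], 0.61)]
lens_tube [([0.363, -0.2336, 0.0], 0.4)]
clamp_fork [([0.3542, -0.296, 0.0], 0.63), ([0.444, -0.3354, 0.
[... 575 characters left out ...]
-0.0837, 0.018], 0.86), ([0.524, -0.1028, 0.018], 0.65)]
carrier_knob [([0.5209, -0.1581, 0.032], 0.71), ([0.352, 0.2634, 0.032], 0.7), ([0.3656, -0.0521, 0.032], 0.64)]
bar_handle [([0.4578, -0.0726, 0.027], 0.94)]
bar_hinge [([0.5939, -0.0935, 0.027], 0.61), ([0.3311, -0.28, 0.027], 0.22)]
carrier [([0.5354, -0.1084, 0.01], 0.92), ([0.34, -0.0768, 0.01], 0.7)]
dock [([0.5129, -0.1578, 0.0], 0.57)]
lens_tube [([0.3732, -0.2265, 0.0], 0.55)]
clamp_fork [([0.3457, -0.3059, -0.0], 0.46), ([0.3598, 0.2528, 0.0], 0.26)]
spool [([0.3642, 0.2535, 0.0], 0.8)]
dock ext [275.1, 158.0, 358.3, 220.8]
((513.8662719726562, -158.42210388183594), (226.98475646972656, 151.72833251953125), 81.70175170898438)
```

Run:
```python
from h import *
for n,box in(("top",(290,145,380,215)),("scene",(270,160,362,225))):
    c=cap(n); save(c,n+"1",box,8)
    g=c["pixels"].max(2)
    m=np.zeros(g.shape,np.uint8); x0,y0,x1,y1=box; m[y0:y1,x0:x1]=(g[y0:y1,x0:x1]<55)
    k,l,s,ce=cv2.connectedComponentsWithStats(m)
    for i in range(1,k):
        if s[i,4]>5: print(n,"dark",ce[i],s[i].tolist(),at_d(c,[ce[i]])[0].round(4))
    m[:]=0; m[y0:y1,x0:x1]=(g[y0:y1,x0:x1]<140)
    k,l,s,ce=cv2.connectedComponentsWithStats(m)
    for i in range(1,k):
        if s[i,4]>150:
            v,u=np.nonzero(l==i); P=at_z(c,np.c_[u,v],.018); print(n,"plate",ce[i],s[i].tolist(),cv2.minAreaRect((P[:,:2]*1000).astype(np.float32)))
    # bar / elevated points
    v,u=np.mgrid[y0:y1,x0:x1]; P=at_d(c,np.c_[u.ravel(),v.ravel()]); h=(P[:,2]>.028)&(P[:,2]<.06)
    q=P[h]; print(n,"high",len(q)); 
    if len(q)>5: print(cv2.minAreaRect((q[:,:2]*1000).astype(np.float32)))
```

```text
top dark [300.5483871  197.41935484] [298, 195, 6, 6, 31] [ 0.4541 -0.0619  0.0361]
top plate [322.11325301 175.16144578] [306, 157, 27, 36, 415] ((521.5279541015625, -116.98794555664062), (69.6483383178711, 105.30491638183594), 80.88241577148438)
top plate [314.04782609 172.63478261] [307, 164, 16, 18, 230] ((527.1145629882812, -103.76287841796875), (43.850337982177734, 49.93257141113281), 88.498046875)
top high 426
((518.0735473632812, -102.36333465576172), (96.09918212890625, 159.12184143066406), 80.95487213134766)
scene dark [281.659375 171.4625  ] [270, 160, 35, 37, 640] [ 0.7379 -0.2803 -0.1383]
scene dark [315.14814815 181.88888889] [314, 178, 4, 9, 27] [ 0.5176 -0.1439  0.0327]
scene dark [322.92307692 198.69230769] [317, 194, 12, 10, 13] [ 0.4757 -0.1158  0.0143]
scene dark [319.078125 210.5625  ] [315, 206, 10, 10, 64] [ 0.4501 -0.0553  0.0374]
scene plate [298.03368984 187.21336898] [270, 160, 88, 63, 1870] ((552.7264404296875, -116.05118560791016), (254.54669189453125, 220.59130859375), 7.367124557495117)
scene high 400
((520.0363159179688, -105.92153930664062), (94.87492370605469, 161.99673461914062), 82.56025695800781)
```

View pics/top1.png

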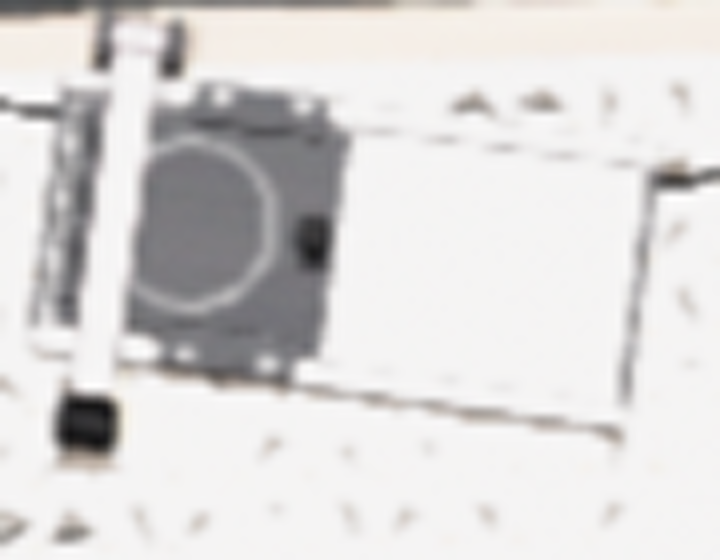

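Run:
```python
from h import *
c=cap("top")
f=lambda x,y,z:at_z(c,[[290+x/8-.5,145+y/8-.5]],z)[0].round(4)
s=f(192,223,.018);k=f(312,236,.042);h=f(87,427,.033);hi=f(141,30,.032);a=f(150,370,.010);b=f(615,432,.010)
print("seat",s,"knobtop",k,"handle",h,"hinge",hi)
g=lambda p,q:(np.degrees(np.arctan2(*(p-q)[[1,0]])),np.linalg.norm((p-q)[:2]))
print(g(s,k),g(h,hi),g(a,b)); fr=f(640,300,.01); print("front edge",fr)
c2=cap("scene"); print("scene handle",at_z(c2,[[319.1,210.5]],.027)[0],at_z(c2,[[319.1,210.5]],.032)[0])
```

```text
seat [ 0.5275 -0.1008  0.018 ] knobtop [ 0.5191 -0.144   0.042 ] handle [ 0.4529 -0.0612  0.033 ] hinge [ 0.5968 -0.0842  0.032 ]
(np.float64(78.99645914825054), np.float64(0.04400908997014138)) (np.float64(170.91904072856235), np.float64(0.14572649038524188)) (np.float64(80.91631501401974), np.float64(0.17165273082593238))
front edge [ 0.4958 -0.2642  0.01  ]
scene handle [ 0.45535484 -0.0637235   0.027     ] [ 0.4528639 -0.0597819  0.032    ]
```

Request:
jog_arm(travel=[[-0.082,0.092,0.017],[-0.162,0.185,0.035],[-0.244,0.278,0.052],[-0.325,0.37,0.069],[-0.406,0.462,0.086],[-0.487,0.555,0.104],[-0.568,0.648,0.121],[-0.65,0.74,0.138],[-0.731,0.832,0.156],[-0.812,0.925,0.173]], dr=[[0,0,0.008],[0,0,0.016],[0,0,0.024],[0,0,0.032],[0,0,0.04],[0,0,0.048],[0,0,0.056],[0,0,0.064],[0,0,0.072],[0,0,0.0803]], claw=[0.6,0.6,0.6,0.6,0.6,0.6,0.6,0.6,0.6,0.6], newtons=20)

```text
time_s: 3.35
tcp_pos: [0.4548, -0.0593, 0.1404]
eef_rot: [180.0, 0.1, 170.9]
contact_force: [0.9, 0.5, -0.1]
gripper_width: 0.0526
gripper_force: 0.0
```

Request:
jog_arm(travel=[[0,0,0.03],[0,0,0.07],[0,0,0.11],[0,0,0.15],[0,0,0.18],[0,0,0.2],[0,0,0.2],[0,0,0.2],[0,0,0.2],[0,0,0.2]], dr=[[0,0,0],[0,0,0],[0,0,0],[0,0,0],[0,0,0],[0,0,0],[0,0,0],[0,0,0],[0,0,0],[0,0,0]], claw=[0.6,0.6,0.6,0.6,0.6,0.6,0.6,0.6,0.6,0.6])

```text
time_s: 4.6
tcp_pos: [0.4544, -0.0613, 0.0405]
eef_rot: [180.0, 0.0, 171.0]
contact_force: [0.7, -0.3, -0.1]
gripper_width: 0.0526
gripper_force: 0.0
```

Run:
```python
from h import *
s=r.get_state(); print(s["tcp_pos"],s["eef_rot"],s["contact_force"])
c=cap("scene"); save(c,"s2",(260,120,380,230),5)
```

```text
[ 0.45435235 -0.06131593  0.04047319] [1.79979138e+02 4.50023302e-02 1.71019471e+02] [ 0.74001283 -0.31766994 -0.10302518]
```

View pics/s2.png

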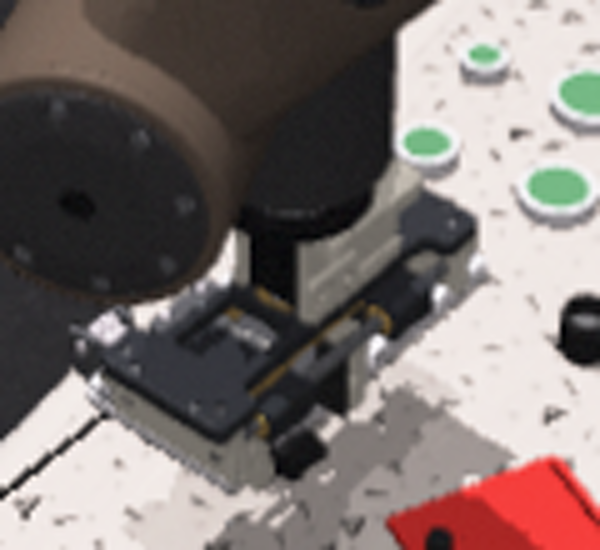

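The picture shows the gripper above the bar, with the black handle at about pixel (320,210) between the fingers. I'll go down and grip.

Request:
jog_arm(travel=[[0,0,0.02],[0,0,0.04],[0,0,0.06],[0,0,0.06],[0,0,0.06],[0,0,0.06],[0,0,0.06],[0,0,0.06],[0,0,0.06],[0,0,0.06]], dr=[[0,0,0],[0,0,0],[0,0,0],[0,0,0],[0,0,0],[0,0,0],[0,0,0],[0,0,0],[0,0,0],[0,0,0]], claw=[0.6,0.6,0.6,0.6,0,0,0,0,0,0], newtons=20)

```text
time_s: 5.9
tcp_pos: [0.4538, -0.0634, 0.0104]
eef_rot: [-179.9, -0.0, 171.1]
contact_force: [3.3, -19.1, 0.0]
gripper_width: 0.0241
gripper_force: 20.0
```

Request:
jog_arm(travel=[[-0.0043,-0.005,-0.049],[-0.017,-0.006,-0.0964],[-0.0378,-0.006,-0.141],[-0.066,-0.006,-0.1813],[-0.1007,-0.006,-0.216],[-0.141,-0.006,-0.2442],[-0.1855,-0.006,-0.265],[-0.233,-0.006,-0.2777],[-0.282,-0.006,-0.282],[-0.2967,-0.006,-0.2816]], dr=[[0,0,0],[0,0,0],[0,0,0],[0,0,0],[0,0,0],[0,0,0],[0,0,0],[0,0,0],[0,0,0],[0,0,0]], claw=[0,0,0,0,0,0,0,0,0,0])

```text
time_s: 7.15
tcp_pos: [0.6015, -0.0877, 0.1518]
eef_rot: [-180.0, 0.1, 171.0]
contact_force: [-1.8, 1.2, 7.7]
gripper_width: 0.024
gripper_force: 20.0
```

Request:
jog_arm(travel=[[0,0,0],[0,0,0],[0,0,0],[0,0,-0.06],[0,0,-0.12],[0,0,-0.16],[0.04,-0.04,-0.16],[0.09,-0.09,-0.16],[0.143,-0.141,-0.16],[0.143,-0.141,-0.16]], dr=[[0,0,0],[0,0,0],[0,0,0],[0,0,0],[0,0,0],[0,0,0],[0,0,0],[0,0,0],[0,0,0],[0,0,0]], claw=[0.5,0.5,0.5,0.5,0.5,0.5,0.5,0.5,0.5,0.5])

```text
time_s: 8.4
tcp_pos: [0.5165, -0.1469, 0.2314]
eef_rot: [180.0, 0.0, 170.9]
contact_force: [1.2, 0.1, -0.3]
gripper_width: 0.0441
gripper_force: 0.0
```

Run:
```python
from h import *
s=r.get_state(); print(s["tcp_pos"],s["eef_rot"],s["contact_force"])
c=cap("scene"); save(c,"s3",(250,60,400,230),3.5)
for f in filters(c):print(f)
```

```text
[ 0.51653693 -0.14691666  0.23140345] [1.79980380e+02 3.31921687e-02 1.70939340e+02] [ 1.17460417  0.07394962 -0.25228906]
([0.545, -0.4287, 0.012], 11, [356.0, 130.4], np.float64(11.9), [0.5462, -0.4311, 0.0099])
([0.4669, -0.4291, 0.012], 87, [378.3, 138.3], np.float64(32.9), [0.4683, -0.4324, 0.0093])
([0.5322, -0.334, 0.012], 38, [344.7, 148.0], np.float64(21.0), [0.5311, -0.3319, 0.0139])
([0.4458, -0.3385, 0.012], 67, [371.0, 156.9], np.float64(27.5), [0.4472, -0.3417, 0.009])
```

View pics/s3.png

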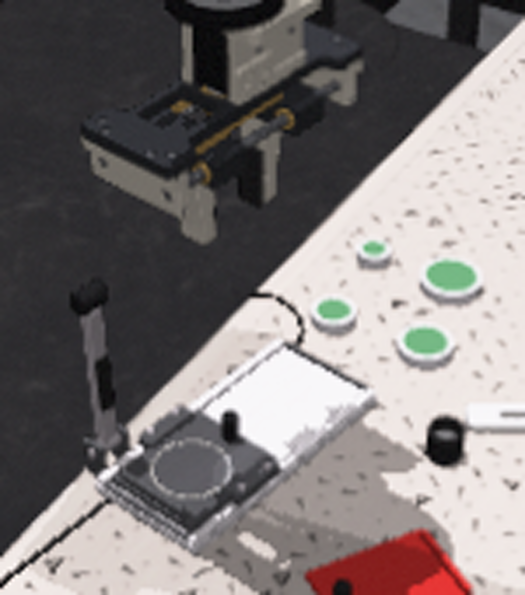

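The bar stands upright, the carrier is home, and the knob is at about pixel (315,181). I'll go down on the knob.

Request:
jog_arm(travel=[[-0.006,0,0.08],[-0.006,0,0.18],[-0.006,0,0.28],[-0.006,0,0.36],[-0.006,0,0.4],[-0.006,0,0.418],[-0.006,0,0.418],[-0.006,0,0.418],[-0.006,0,0.418],[-0.006,0,0.418]], dr=[[0,0,0],[0,0,0],[0,0,0],[0,0,0],[0,0,0],[0,0,0],[0,0,0],[0,0,0],[0,0,0],[0,0,0]], claw=[0.5,0.5,0.5,0.5,0.5,0.5,0.5,0,0,0], newtons=12)

```text
time_s: 9.7
tcp_pos: [0.5219, -0.1464, 0.0225]
eef_rot: [180.0, 0.1, 171.0]
contact_force: [-0.5, -0.3, 0.5]
gripper_width: 0.019
gripper_force: 0.0
```

Request:
jog_arm(travel=[[0,0,0],[0,0,0],[0,-0.03,0],[0,-0.065,0],[0,-0.1,0],[0,-0.135,0],[0,-0.17,0],[0,-0.2,0],[0,-0.218,0],[0,-0.22,0]], dr=[[0,0,0],[0,0,0],[0,0,0],[0,0,0],[0,0,0],[0,0,0],[0,0,0],[0,0,0],[0,0,0],[0,0,0]], claw=[0,0,0,0,0,0,0,0,0,0], newtons=15)

```text
time_s: 10.95
tcp_pos: [0.5042, -0.2565, 0.0221]
eef_rot: [180.0, 0.0, 170.9]
contact_force: [1.3, 5.2, 6.7]
gripper_width: 0.0135
gripper_force: 15.0
```

Request:
jog_arm(travel=[[0,-0.003,0],[0,-0.005,0],[0,-0.005,0],[0,-0.005,0],[0,-0.005,0],[0,-0.005,0],[0,0,0],[0,0,0],[0,0,0],[0,0,0]], dr=[[0,0,0],[0,0,0],[0,0,0],[0,0,0],[0,0,0],[0,0,0],[0,0,0],[0,0,0],[0,0,0],[0,0,0]], claw=[0,0,0,0,0,0,0.4,0.4,0.4,0.4])

```text
time_s: 12.2
tcp_pos: [0.504, -0.2554, 0.0216]
eef_rot: [-180.0, -0.0, 171.0]
contact_force: [-1.0, -0.2, 0.1]
gripper_width: 0.0345
gripper_force: 0.0
```

Request:
jog_arm(travel=[[0,0,-0.06],[0,0,-0.12],[0,0,-0.2],[0.1,0.06,-0.3],[0.2,0.12,-0.3],[0.25,0.18,-0.3],[0.25,0.24,-0.3],[0.25,0.3,-0.3],[0.25,0.3,-0.3],[0.25,0.3,-0.3]], dr=[[0,0,0],[0,0,0],[0,0,0],[0,0,0],[0,0,0],[0,0,0],[0,0,0],[0,0,0],[0,0,0],[0,0,0]], claw=[0.9,0.9,0.9,0.9,0.9,0.9,0.9,0.9,0.9,0.9])

```text
time_s: 13.45
tcp_pos: [0.4041, -0.0876, 0.1718]
eef_rot: [-180.0, -0.0, 171.1]
contact_force: [-0.6, -0.2, -0.7]
gripper_width: 0.0787
gripper_force: 0.0
```

```bash
cat > look.py <<'E'
from h import *
import sys
s=r.get_state(); print(s["time_s"],s["tcp_pos"].round(4),s["eef_rot"].round(2),s["contact_force"].round(1),s["gripper_width"])
for n in("top","scene"):
    c=cap(n); save(c,n+sys.argv[1]); print(n)
    for f in filters(c):print(f)
    for k,z in(("seat",.018),("carrier_knob",.032)):
        print(k,[(np.round(at_z(c,[t["at"]],z)[0],4).tolist(),np.round(t["at"],1).tolist(),round(t["conf"],2)) for t in r.tip_of(k,n)])
E
python3 look.py 4
python3 - <<'E'
import cv2
a=cv2.imread("pics/top4.png")[145:215,290:450]; b=cv2.imread("pics/scene4.png")[110:230,250:410]
f=lambda i:cv2.resize(i,(800,int(800*i.shape[0]/i.shape[1])),interpolation=cv2.INTER_CUBIC)
import numpy as np
cv2.imwrite("pics/m4.png",cv2.resize(np.vstack([f(a),f(b)]),None,fx=.62,fy=.62)[:600])
E
```

```text
13.45 [ 0.4041 -0.0876  0.1718] [-1.8000e+02 -1.0000e-02  1.7105e+02] [-0.6 -0.2 -0.7] 0.07873101023033714
top
([0.5429, -0.4264, 0.012], 31, [424.6, 164.5], np.float64(18.9), [0.5424, -0.4255, 0.0162])
([0.5316, -0.3316, 0.012], 63, [392.2, 169.2], np.float64(26.6), [0.5314, -0.3314, 0.0138])
([0.4663, -0.4275, 0.012], 164, [425.9, 190.5], np.float64(43.3), [0.4662, -0.4272, 0.0136])
([0.4449, -0.3365, 0.012], 106, [394.9, 198.7], np.float64(34.5), [0.445, -0.3368, 0.01])
seat [([0.3236, -0.4704, 0.018], [443.2, 239.3], 0.92), ([0.5058, -0.2118, 0.018], [351.7, 178.8], 0.87), ([0.3482, -0.0816, 0.018], [308.4, 234.0], 0.72)]
carrier_knob [([0.495, -0.2507, 0.032], [365.6, 181.7], 0.88), ([0.2866, -0.4583, 0.032], [440.7, 252.5], 0.71), ([0.366, -0.0428, 0.032], [294.7, 228.2], 0.67)]
scene
([0.4609, -0.4276, 0.012], 56, [379.8, 139.2], np.float64(26.3), [0.4617, -0.4296, 0.0103])
([0.5245, -0.3332, 0.012], 17, [346.8, 149.0], np.float64(14.0), [0.525, -0.334, 0.0113])
([0.4455, -0.3384, 0.012], 66, [371.0, 157.0], np.float64(27.2), [0.445, -0.3371, 0.0131])
seat [([0.3293, -0.4541, 0.018], [423.0, 147.3], 0.93), ([0.34, -0.0827, 0.018], [362.0, 225.6], 0.6), ([0.5074, -0.2128, 0.018], [331.3, 172.6], 0.59)]
carrier_knob [([0.2731, -0.4778, 0.032], [444.1, 145.7], 0.95), ([0.5057, -0.2666, 0.032], [341.4, 158.4], 0.88), ([0.3654, -0.0453, 0.032], [346.1, 227.6], 0.81)]
```

View pics/m4.png

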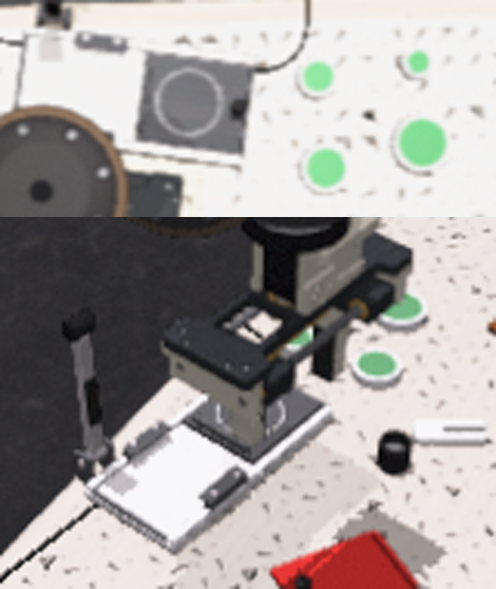

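The carrier is at the front stop, with its ring at about pixel (351,178) in the top view. The bar is upright and all four filters are undisturbed. Next is filter a.

Request:
jog_arm(travel=[[-0.023,-0.065,0.01],[-0.046,-0.13,0.02],[-0.069,-0.196,0.03],[-0.092,-0.26,0.05],[-0.115,-0.327,0.08],[-0.138,-0.392,0.11],[-0.161,-0.458,0.13],[-0.184,-0.523,0.15],[-0.207,-0.59,0.17],[-0.23,-0.654,0.183]], dr=[[0,0,-0.025],[0,0,-0.05],[0,0,-0.075],[0,0,-0.1],[0,0,-0.125],[0,0,-0.15],[0,0,-0.175],[0,0,-0.2],[0,0,-0.225],[0,0,-0.25]], claw=[0.76,0.76,0.76,0.76,0.76,0.76,0.76,0.76,0.76,0.76])

```text
time_s: 15.0
tcp_pos: [0.4664, -0.4299, 0.0794]
eef_rot: [179.9, 0.0, -98.7]
contact_force: [0.5, 0.2, 0.5]
gripper_width: 0.0668
gripper_force: 0.0
```

Run:
```python
from h import *
c=cap("top")
x0,y0,x1,y1=325,155,380,205
g=cv2.resize(cv2.cvtColor(c["pixels"][y0:y1,x0:x1],cv2.COLOR_RGB2GRAY),None,fx=8,fy=8,interpolation=cv2.INTER_CUBIC)
ci=cv2.HoughCircles(g,cv2.HOUGH_GRADIENT,1,50,param1=60,param2=20,minRadius=70,maxRadius=100)
print(ci)
for a in ci[0][:3]:
    p=[x0+(a[0]+.5)/8-.5,y0+(a[1]+.5)/8-.5]; print(p,at_z(c,[p],.018)[0])
p0,p1=[346,175],[355,175]
# dark plate rect & depth check
m=(c["pixels"].max(2)<140).astype(np.uint8); k=np.zeros_like(m); k[y0:y1,x0:x1]=m[y0:y1,x0:x1]
k=cv2.morphologyEx(k,cv2.MORPH_CLOSE,np.ones((5,5)));n,l,s,ce=cv2.connectedComponentsWithStats(k)
i=1+np.argmax(s[1:,4]);v,u=np.nonzero(l==i);P=at_z(c,np.c_[u,v],.018);print(s[i],P.mean(0),cv2.minAreaRect((P[:,:2]*1000).astype(np.float32)))
for f in filters(c):print(f)
print(r.get_state()["tcp_pos"],r.get_state()["eef_rot"])
```

```text
NoneTraceback (most recent call last):
  File "<stdin>", line 7, in <module>
TypeError: 'NoneType' object is not subscriptable
```

Request:
jog_arm(travel=[[-0.003,0,0.03],[-0.003,0,0.07],[-0.003,0,0.11],[-0.003,0,0.14],[-0.003,0,0.152],[-0.003,0,0.152],[-0.003,0,0.152],[-0.003,0,0.152],[-0.003,0,0.152],[-0.003,0,0.152]], dr=[[0,0,0],[0,0,0],[0,0,0],[0,0,0],[0,0,0],[0,0,0],[0,0,0],[0,0,0],[0,0,0],[0,0,0]], claw=[0.76,0.76,0.76,0.76,0.76,0.76,0,0,0,0], newtons=25)

```text
time_s: 16.3
tcp_pos: [0.4675, -0.4271, 0.0051]
eef_rot: [-179.9, -0.0, -99.0]
contact_force: [-0.3, 1.2, 6.3]
gripper_width: 0.0552
gripper_force: 25.0
```

Request:
jog_arm(travel=[[0,0,0],[0,0,-0.02],[0,0,-0.06],[0,0,-0.12],[0,0,-0.16],[0,0,-0.2],[0,0,-0.2],[0,0,-0.2],[0,0,-0.2],[0,0,-0.2]], dr=[[0,0,0],[0,0,0],[0,0,0],[0,0,0],[0,0,0],[0,0,0],[0,0,0],[0,0,0],[0,0,0],[0,0,0]], claw=[0,0,0,0,0,0,0,0,0,0])

```text
time_s: 17.55
tcp_pos: [0.4667, -0.4267, 0.1036]
eef_rot: [179.9, 0.0, -99.0]
contact_force: [0.6, 0.4, -0.9]
gripper_width: 0.0552
gripper_force: 25.0
```

```bash
python3 look.py 5
python3 - <<'E'
from h import *
im=cv2.imread("pics/top5.png"); b=cv2.imread("pics/scene5.png")[70:230,250:450]
a=cv2.resize(im[145:215,290:450],(800,350),interpolation=cv2.INTER_CUBIC); b=cv2.resize(b,(800,640),interpolation=cv2.INTER_CUBIC)
cv2.imwrite("pics/m5.png",cv2.resize(np.vstack([a,b]),None,fx=.6,fy=.6))
E
```

```text
17.55 [ 0.4667 -0.4267  0.1036] [ 1.7993e+02  2.0000e-02 -9.8980e+01] [ 0.6  0.4 -0.9] 0.055205657968317196
top
([0.4662, -0.4393, 0.012], 24, [430.0, 190.5], np.float64(14.3), [0.4526, -0.3937, 0.2119])
([0.4535, -0.4529, 0.012], 18, [434.8, 194.7], np.float64(13.5), [0.4479, -0.4306, 0.1058])
([0.4422, -0.344, 0.012], 46, [397.5, 199.5], np.float64(22.7), [0.4421, -0.3436, 0.0145])
seat [([0.3481, -0.0871, 0.018], [310.3, 234.0], 0.93), ([0.3263, -0.4783, 0.018], [445.9, 238.3], 0.92), ([0.5066, -0.2154, 0.018], [352.9, 178.5], 0.55)]
carrier_knob [([0.286, -0.4628, 0.032], [442.3, 252.7], 0.7), ([0.3613, -0.0465, 0.032], [296.0, 229.8], 0.57)]
scene
([0.5269, -0.5588, 0.012], 84, [379.5, 111.8], np.float64(31.0), [0.4706, -0.4274, 0.1107])
([0.545, -0.4287, 0.012], 11, [356.0, 130.4], np.float64(11.9), [0.5461, -0.4308, 0.0102])
([0.5322, -0.334, 0.012], 38, [344.7, 148.0], np.float64(21.0), [0.5321, -0.3339, 0.0121])
([0.4451, -0.3383, 0.012], 71, [371.2, 157.0], np.float64(28.2), [0.4447, -0.3375, 0.0128])
seat [([0.3314, -0.0805, 0.018], [364.6, 227.5], 0.78), ([0.4997, -0.2005, 0.018], [331.4, 176.1], 0.68)]
carrier_knob [([0.3615, -0.0489, 0.032], [348.2, 227.3], 0.82), ([0.4913, -0.2505, 0.032], [343.0, 163.3], 0.67)]
```

View pics/m5.png

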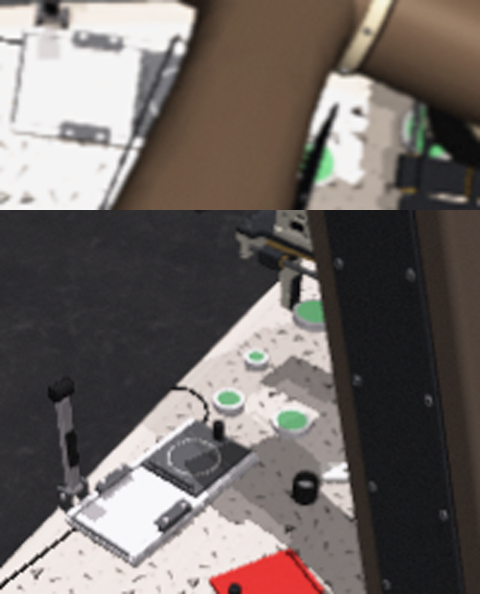

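```bash
cat > ring.py <<'E'
from h import *
from scipy.optimize import minimize
def ring(c,im,x0=.5075,y0=-.2115):
    g=cv2.cvtColor(im,cv2.COLOR_BGR2GRAY).astype(np.float32)
    A=att(c).T; p=np.array(c["position"]); K=np.array([[c["fx"],0,c["cx"]],[0,c["fy"],c["cy"]],[0,0,1]])
    t=np.linspace(0,2*np.pi,180)
    def val(x,y,rad):
        P=np.c_[x+rad*np.cos(t),y+rad*np.sin(t),np.full(180,.018)]-p
        q=P@A.T*[1,-1,-1]
        u=cv2.projectPoints(q,np.zeros(3),np.zeros(3),K,np.array(c["dist_coeffs"],float))[0].reshape(-1,2).astype(np.float32)
        return cv2.remap(g,u[:,0],u[:,1],cv2.INTER_LINEAR).ravel()
    best=max(((np.mean(np.clip(val(x,y,rr),0,200)-.5*np.clip(val(x,y,rr-.006),0,200)-.5*np.clip(val(x,y,rr+.006),0,200)),x,y,rr) for rr in(.0295,.0305,.0315) for x in np.arange(x0-.01,x0+.0101,.0005) for y in np.arange(y0-.01,y0+.0101,.0005)))
    return best
if __name__=="__main__":
    for n,i in(("top","pics/top4.png"),("scene","pics/scene5.png")):
        print(n,ring(r.capture(n),cv2.imread(i)))
E
python3 ring.py
```

```text
top (np.float32(40.109753), np.float64(0.5095), np.float64(-0.2085), 0.0305)
scene (np.float32(34.8586), np.float64(0.51), np.float64(-0.212), 0.0305)
```

Request:
jog_arm(travel=[[-0.05,-0.002,0],[-0.11,-0.004,0],[-0.17,-0.006,0],[-0.23,-0.009,0],[-0.29,-0.011,0],[-0.35,-0.013,0],[-0.4,-0.015,0],[-0.43,-0.017,0],[-0.442,-0.017,0.03],[-0.442,-0.017,0.06]], dr=[[0,0,0],[0,0,0],[0,0,0],[0,0,0],[0,0,0],[0,0,0],[0,0,0],[0,0,0],[0,0,0],[0,0,0]], claw=[0,0,0,0,0,0,0,0,0,0], newtons=30)

```text
time_s: 19.2
tcp_pos: [0.5096, -0.2099, 0.0731]
eef_rot: [180.0, 0.0, -99.0]
contact_force: [-0.1, 0.2, -0.5]
gripper_width: 0.0551
gripper_force: 30.0
```

Request:
jog_arm(travel=[[0,0,0.02],[0,0,0.04],[0,0,0.05],[0,0,0.06],[0,0,0.07],[0,0,0.08],[0,0,0.09],[0,0,0.09],[0,0,0.09],[0,0,0.09]], dr=[[0,0,0],[0,0,0],[0,0,0],[0,0,0],[0,0,0],[0,0,0],[0,0,0],[0,0,0],[0,0,0],[0,0,0]], claw=[0,0,0,0,0,0,0,0,0,0])

```text
time_s: 20.45
tcp_pos: [0.5101, -0.2099, 0.0296]
eef_rot: [-180.0, 0.0, -99.0]
contact_force: [-0.7, 0.2, -1.6]
gripper_width: 0.0546
gripper_force: 30.0
```

Request:
jog_arm(travel=[[0,0,0.006],[0,0,0.012],[0,0,0.013],[0,0,0.013],[0,0,0.013],[0,0,0.013],[0,0,0.013],[0,0,0.013],[0,0,0.013],[0,0,0.013]], dr=[[0,0,0],[0,0,0],[0,0,0],[0,0,0],[0,0,0],[0,0,0],[0,0,0],[0,0,0],[0,0,0],[0,0,0]], claw=[0,0,0,0,0,0.76,0.76,0.76,0.76,0.76])

```text
time_s: 21.7
tcp_pos: [0.5099, -0.2099, 0.0228]
eef_rot: [180.0, -0.0, -99.0]
contact_force: [-0.5, -0.8, 0.1]
gripper_width: 0.0669
gripper_force: 0.0
```

Request:
jog_arm(travel=[[0,0,-0.04],[0,0,-0.1],[0,0,-0.16],[0.06,0.02,-0.16],[0.12,0.04,-0.16],[0.18,0.06,-0.16],[0.22,0.08,-0.16],[0.26,0.1,-0.16],[0.275,0.11,-0.16],[0.275,0.11,-0.16]], dr=[[0,0,0],[0,0,0],[0,0,0],[0,0,0],[0,0,0],[0,0,0],[0,0,0],[0,0,0],[0,0,0],[0,0,0]], claw=[0.68,0.68,0.68,0.68,0.68,0.68,0.68,0.68,0.68,0.68])

```text
time_s: 22.95
tcp_pos: [0.4339, -0.3373, 0.1028]
eef_rot: [180.0, 0.0, -99.0]
contact_force: [0.3, -0.4, 0.4]
gripper_width: 0.0597
gripper_force: 0.0
```

Run:
```python
from h import *
s=r.get_state(); print(s["time_s"],s["tcp_pos"].round(4),s["eef_rot"].round(2))
for n in("top","scene"):
    c=cap(n); save(c,n+"6"); print(n)
    for f in filters(c):print(f, at_z(c,[f[2]],.030)[0].round(4))
```

```text
22.95 [ 0.4339 -0.3373  0.1028] [180.     0.   -99.03]
top
([0.5467, -0.4286, 0.012], 13, [425.3, 163.2], np.float64(10.6), [0.5226, -0.3856, 0.2073]) [ 0.5443 -0.4247  0.03  ]
scene
([0.545, -0.4287, 0.012], 11, [356.0, 130.4], np.float64(11.9), [0.5465, -0.4316, 0.0095]) [ 0.5343 -0.4072  0.03  ]
([0.5322, -0.334, 0.012], 38, [344.7, 148.0], np.float64(21.1), [0.5331, -0.3357, 0.0104]) [ 0.5219 -0.3146  0.03  ]
([0.4452, -0.3384, 0.012], 73, [371.2, 157.0], np.float64(28.5), [0.4442, -0.3362, 0.014]) [ 0.4365 -0.3189  0.03  ]
([0.5198, -0.2297, 0.012], 121, [330.6, 169.2], np.float64(34.8), [0.5092, -0.2116, 0.0308]) [ 0.5096 -0.2126  0.03  ]
```

Request:
jog_arm(travel=[[-0.002,-0.0225,0.03],[-0.002,-0.0225,0.08],[-0.002,-0.0225,0.13],[-0.002,-0.0225,0.17],[-0.002,-0.0225,0.19],[-0.002,-0.0225,0.198],[-0.002,-0.0225,0.198],[-0.002,-0.0225,0.198],[-0.002,-0.0225,0.198],[-0.002,-0.0225,0.198]], dr=[[0,0,0],[0,0,0],[0,0,0],[0,0,0],[0,0,0],[0,0,0],[0,0,0],[0,0,0],[0,0,0],[0,0,0]], claw=[0.68,0.68,0.68,0.68,0.68,0.68,0.68,0,0,0], newtons=30)

```text
time_s: 24.3
tcp_pos: [0.4458, -0.3381, 0.0045]
eef_rot: [-179.9, -0.0, -99.0]
contact_force: [-0.8, 0.2, 4.2]
gripper_width: 0.0466
gripper_force: 30.0
```

Request:
jog_arm(travel=[[0,0,0],[0,0,0],[0,0,-0.02],[0,0,-0.06],[0,0,-0.12],[0,0,-0.16],[0,0,-0.18],[0,0,-0.18],[0,0,-0.18],[0,0,-0.18]], dr=[[0,0,0],[0,0,0],[0,0,0],[0,0,0],[0,0,0],[0,0,0],[0,0,0],[0,0,0],[0,0,0],[0,0,0]], claw=[0,0,0,0,0,0,0,0,0,0])

```text
time_s: 25.55
tcp_pos: [0.4449, -0.3377, 0.093]
eef_rot: [179.9, 0.0, -99.0]
contact_force: [0.9, -0.7, -0.9]
gripper_width: 0.0467
gripper_force: 30.0
```

Request:
jog_arm(travel=[[-0.04,-0.013,0],[-0.08,-0.026,0],[-0.13,-0.043,0],[-0.18,-0.06,0],[-0.22,-0.073,0],[-0.25,-0.083,0],[-0.269,-0.0886,0],[-0.269,-0.0886,0.03],[-0.269,-0.0886,0.06],[-0.269,-0.0886,0.08]], dr=[[0,0,0],[0,0,0],[0,0,0],[0,0,0],[0,0,0],[0,0,0],[0,0,0],[0,0,0],[0,0,0],[0,0,0]], claw=[0,0,0,0,0,0,0,0,0,0])

```text
time_s: 26.8
tcp_pos: [0.5091, -0.2124, 0.0521]
eef_rot: [179.9, -0.0, -99.0]
contact_force: [0.8, 0.8, -0.2]
gripper_width: 0.0466
gripper_force: 30.0
```

Request:
jog_arm(travel=[[0,0,0],[0,0,0.01],[0,0,0.02],[0,0,0.024],[0,0,0.024],[0,0,0.024],[0,0,0.024],[0,0,0.024],[0,0,0.024],[0,0,0.024]], dr=[[0,0,0],[0,0,0],[0,0,0],[0,0,0],[0,0,0],[0,0,0],[0,0,0],[0,0,0],[0,0,0],[0,0,0]], claw=[0,0,0,0,0,0,0,0,0,0])

```text
time_s: 28.05
tcp_pos: [0.5102, -0.212, 0.0419]
eef_rot: [180.0, 0.0, -99.0]
contact_force: [0.3, 0.6, -0.1]
gripper_width: 0.047
gripper_force: 30.0
```

Request:
jog_arm(travel=[[0,0,0.006],[0,0,0.012],[0,0,0.014],[0,0,0.014],[0,0,0.014],[0,0,0.014],[0,0,0.014],[0,0,0.014],[0,0,0.014],[0,0,0.014]], dr=[[0,0,0],[0,0,0],[0,0,0],[0,0,0],[0,0,0],[0,0,0],[0,0,0],[0,0,0],[0,0,0],[0,0,0]], claw=[0,0,0,0,0,0.66,0.66,0.66,0.66,0.66])

```text
time_s: 29.3
tcp_pos: [0.5102, -0.212, 0.0349]
eef_rot: [-180.0, -0.0, -99.0]
contact_force: [0.1, 0.1, -0.5]
gripper_width: 0.058
gripper_force: 0.0
```

Request:
jog_arm(travel=[[0,0,-0.04],[0,0,-0.1],[0,0,-0.14],[0.05,0,-0.14],[0.1,-0.02,-0.14],[0.15,-0.04,-0.14],[0.2,-0.06,-0.14],[0.225,-0.08,-0.14],[0.235,-0.08,-0.14],[0.235,-0.08,-0.14]], dr=[[0,0,0],[0,0,0],[0,0,0],[0,0,0],[0,0,0],[0,0,0],[0,0,0],[0,0,0],[0,0,0],[0,0,0]], claw=[0.62,0.62,0.62,0.62,0.62,0.62,0.62,0.62,0.62,0.62])

```text
time_s: 30.55
tcp_pos: [0.531, -0.334, 0.1046]
eef_rot: [180.0, 0.0, -99.0]
contact_force: [0.5, 0.8, -0.2]
gripper_width: 0.0545
gripper_force: 0.0
```

Run:
```python
from h import *
s=r.get_state(); print(s["time_s"],s["tcp_pos"].round(4),s["eef_rot"].round(2))
c=cap("scene"); save(c,"scene7")
for f in filters(c):print(f, at_z(c,[f[2]],.042)[0].round(4))
```

```text
30.55 [ 0.531  -0.334   0.1046] [ 1.7997e+02  1.0000e-02 -9.9000e+01]
([0.5438, -0.4283, 0.012], 11, [356.3, 130.5], np.float64(11.9), [0.5433, -0.4273, 0.0129]) [ 0.5262 -0.393   0.042 ]
([0.5319, -0.3344, 0.012], 41, [344.9, 148.0], np.float64(21.9), [0.533, -0.3365, 0.0101]) [ 0.5145 -0.3019  0.042 ]
([0.5272, -0.2414, 0.012], 83, [330.4, 166.0], np.float64(28.6), [0.5083, -0.2091, 0.045]) [ 0.5102 -0.2122  0.042 ]
```

Request:
jog_arm(travel=[[0,-0.002,0.03],[0,-0.002,0.08],[0,-0.002,0.13],[0,-0.002,0.17],[0,-0.002,0.19],[0,-0.002,0.2],[0,-0.002,0.2],[0,-0.002,0.2],[0,-0.002,0.2],[0,-0.002,0.2]], dr=[[0,0,0],[0,0,0],[0,0,0],[0,0,0],[0,0,0],[0,0,0],[0,0,0],[0,0,0],[0,0,0],[0,0,0]], claw=[0.56,0.56,0.56,0.56,0.56,0.56,0.56,0,0,0], newtons=30)

```text
time_s: 31.85
tcp_pos: [0.5328, -0.3346, 0.0056]
eef_rot: [-179.9, -0.0, -99.0]
contact_force: [-0.4, 0.8, 3.5]
gripper_width: 0.0386
gripper_force: 30.0
```

Request:
jog_arm(travel=[[0,0,0],[0,0,0],[0,0,-0.02],[0,0,-0.06],[0,0,-0.12],[0,0,-0.16],[0,0,-0.18],[0,0,-0.18],[0,0,-0.18],[0,0,-0.18]], dr=[[0,0,0],[0,0,0],[0,0,0],[0,0,0],[0,0,0],[0,0,0],[0,0,0],[0,0,0],[0,0,0],[0,0,0]], claw=[0,0,0,0,0,0,0,0,0,0])

```text
time_s: 33.1
tcp_pos: [0.5318, -0.3342, 0.0938]
eef_rot: [179.9, 0.0, -99.0]
contact_force: [-0.2, -0.1, 0.2]
gripper_width: 0.0388
gripper_force: 30.0
```

Request:
jog_arm(travel=[[-0.04,0.014,0],[-0.08,0.028,0],[-0.12,0.042,0],[-0.16,0.056,0],[-0.2,0.07,0],[-0.225,0.078,0],[-0.2346,0.0816,0],[-0.2346,0.0816,0.02],[-0.2346,0.0816,0.04],[-0.2346,0.0816,0.055]], dr=[[0,0,0],[0,0,0],[0,0,0],[0,0,0],[0,0,0],[0,0,0],[0,0,0],[0,0,0],[0,0,0],[0,0,0]], claw=[0,0,0,0,0,0,0,0,0,0])

```text
time_s: 34.35
tcp_pos: [0.5098, -0.2126, 0.0661]
eef_rot: [179.9, -0.0, -99.0]
contact_force: [0.8, -0.1, -0.8]
gripper_width: 0.0385
gripper_force: 30.0
```

Request:
jog_arm(travel=[[0,0,0],[0,0,0.01],[0,0,0.02],[0,0,0.026],[0,0,0.026],[0,0,0.026],[0,0,0.026],[0,0,0.026],[0,0,0.026],[0,0,0.026]], dr=[[0,0,0],[0,0,0],[0,0,0],[0,0,0],[0,0,0],[0,0,0],[0,0,0],[0,0,0],[0,0,0],[0,0,0]], claw=[0,0,0,0,0,0,0,0,0,0])

```text
time_s: 35.6
tcp_pos: [0.5103, -0.2122, 0.0544]
eef_rot: [-180.0, -0.0, -99.0]
contact_force: [-0.8, -0.1, -0.5]
gripper_width: 0.0387
gripper_force: 30.0
```

Request:
jog_arm(travel=[[0,0,0.006],[0,0,0.012],[0,0,0.014],[0,0,0.014],[0,0,0.014],[0,0,0.014],[0,0,0.014],[0,0,0.014],[0,0,0.014],[0,0,0.014]], dr=[[0,0,0],[0,0,0],[0,0,0],[0,0,0],[0,0,0],[0,0,0],[0,0,0],[0,0,0],[0,0,0],[0,0,0]], claw=[0,0,0,0,0,0.56,0.56,0.56,0.56,0.56])

```text
time_s: 36.85
tcp_pos: [0.5103, -0.2122, 0.0473]
eef_rot: [180.0, -0.0, -99.0]
contact_force: [0.0, 0.4, 0.7]
gripper_width: 0.0491
gripper_force: 0.0
```

Request:
jog_arm(travel=[[0,0,-0.04],[0,0,-0.1],[0,0,-0.14],[0.07,-0.02,-0.14],[0.14,-0.04,-0.14],[0.22,-0.07,-0.14],[0.3,-0.09,-0.14],[0.37,-0.12,-0.14],[0.417,-0.134,-0.14],[0.417,-0.134,-0.14]], dr=[[0,0,0],[0,0,0],[0,0,0],[0,0,0],[0,0,0],[0,0,0],[0,0,0],[0,0,0],[0,0,0],[0,0,0]], claw=[0.5,0.5,0.5,0.5,0.5,0.5,0.5,0.5,0.5,0.5])

```text
time_s: 38.1
tcp_pos: [0.5436, -0.4302, 0.1165]
eef_rot: [180.0, 0.0, -99.1]
contact_force: [-0.4, 0.8, -0.3]
gripper_width: 0.044
gripper_force: 0.0
```

Run:
```python
from h import *
s=r.get_state(); print(s["time_s"],s["tcp_pos"].round(4),s["eef_rot"].round(2))
c=cap("scene"); save(c,"scene8")
for f in filters(c,lo=5):print(f, at_z(c,[f[2]],.054)[0].round(4))
```

```text
38.1 [ 0.5436 -0.4302  0.1165] [ 1.7995e+02  1.0000e-02 -9.9100e+01]
([0.5433, -0.4289, 0.012], 18, [356.5, 130.5], np.float64(15.3), [0.5462, -0.4347, 0.0071]) [ 0.5186 -0.3791  0.054 ]
([0.5348, -0.2542, 0.012], 55, [330.4, 162.6], np.float64(23.1), [0.5086, -0.2094, 0.0573]) [ 0.5106 -0.2127  0.054 ]
```

Request:
jog_arm(travel=[[0,0,0.04],[0,0,0.1],[0,0,0.16],[0,0,0.2],[0,0,0.215],[0,0,0.224],[0,0,0.224],[0,0,0.224],[0,0,0.224],[0,0,0.224]], dr=[[0,0,0],[0,0,0],[0,0,0],[0,0,0],[0,0,0],[0,0,0],[0,0,0],[0,0,0],[0,0,0],[0,0,0]], claw=[0.5,0.5,0.5,0.5,0.5,0.5,0.5,0,0,0], newtons=30)

```text
time_s: 39.4
tcp_pos: [0.5443, -0.4289, 0.0061]
eef_rot: [-179.9, -0.0, -99.0]
contact_force: [-0.7, 0.8, 3.2]
gripper_width: 0.0306
gripper_force: 30.0
```

Request:
jog_arm(travel=[[0,0,0],[0,0,0],[0,0,-0.02],[0,0,-0.06],[0,0,-0.12],[0,0,-0.16],[0,0,-0.2],[0,0,-0.2],[0,0,-0.2],[0,0,-0.2]], dr=[[0,0,0],[0,0,0],[0,0,0],[0,0,0],[0,0,0],[0,0,0],[0,0,0],[0,0,0],[0,0,0],[0,0,0]], claw=[0,0,0,0,0,0,0,0,0,0])

```text
time_s: 40.65
tcp_pos: [0.5434, -0.4283, 0.1045]
eef_rot: [179.9, 0.0, -99.0]
contact_force: [0.8, -0.1, -0.5]
gripper_width: 0.0301
gripper_force: 30.0
```

Request:
jog_arm(travel=[[-0.05,0.016,0],[-0.11,0.035,0],[-0.17,0.054,0],[-0.24,0.077,0],[-0.31,0.1,0],[-0.37,0.118,0],[-0.4,0.128,0],[-0.4166,0.133,0],[-0.4166,0.133,0.02],[-0.4166,0.133,0.04]], dr=[[0,0,0],[0,0,0],[0,0,0],[0,0,0],[0,0,0],[0,0,0],[0,0,0],[0,0,0],[0,0,0],[0,0,0]], claw=[0,0,0,0,0,0,0,0,0,0])

```text
time_s: 41.9
tcp_pos: [0.5107, -0.2131, 0.0844]
eef_rot: [180.0, -0.0, -99.0]
contact_force: [0.7, 0.0, -0.7]
gripper_width: 0.0305
gripper_force: 30.0
```

Request:
jog_arm(travel=[[0,0,0],[0,0,0.01],[0,0,0.02],[0,0,0.03],[0,0,0.035],[0,0,0.035],[0,0,0.035],[0,0,0.035],[0,0,0.035],[0,0,0.035]], dr=[[0,0,0],[0,0,0],[0,0,0],[0,0,0],[0,0,0],[0,0,0],[0,0,0],[0,0,0],[0,0,0],[0,0,0]], claw=[0,0,0,0,0,0,0,0,0,0])

```text
time_s: 43.15
tcp_pos: [0.5108, -0.2125, 0.068]
eef_rot: [-180.0, 0.0, -99.0]
contact_force: [-0.3, 0.2, -0.1]
gripper_width: 0.0304
gripper_force: 30.0
```

Request:
jog_arm(travel=[[0,0,0.006],[0,0,0.012],[0,0,0.0165],[0,0,0.0165],[0,0,0.0165],[0,0,0.0165],[0,0,0.0165],[0,0,0.0165],[0,0,0.0165],[0,0,0.0165]], dr=[[0,0,0],[0,0,0],[0,0,0],[0,0,0],[0,0,0],[0,0,0],[0,0,0],[0,0,0],[0,0,0],[0,0,0]], claw=[0,0,0,0,0,0.5,0.5,0.5,0.5,0.5])

```text
time_s: 44.4
tcp_pos: [0.5108, -0.2125, 0.0596]
eef_rot: [180.0, -0.0, -99.0]
contact_force: [0.2, -0.1, -1.3]
gripper_width: 0.044
gripper_force: 0.0
```

Request:
jog_arm(travel=[[0,0,-0.04],[0,0,-0.1],[0,0,-0.18],[0,0,-0.26],[0,0,-0.34],[0,0,-0.38],[0,0,-0.38],[0,0,-0.38],[0,0,-0.38],[0,0,-0.38]], dr=[[0,0,0],[0,0,0],[0,0,0],[0,0,0.025],[0,0,0.05],[0,0,0.078],[0,0,0.106],[0,0,0.134],[0,0,0.162],[0,0,0.19]], claw=[0.5,0.5,0.5,0.6,0.6,0.6,0.6,0.6,0.6,0.6])

```text
time_s: 45.65
tcp_pos: [0.5107, -0.2124, 0.2496]
eef_rot: [180.0, -0.0, -167.7]
contact_force: [-1.3, -0.5, -0.5]
gripper_width: 0.0526
gripper_force: 0.0
```

Run:
```python
from h import *
s=r.get_state(); print(s["time_s"],s["tcp_pos"].round(4),s["eef_rot"].round(2),s["joints"].round(1))
c=cap("scene"); save(c,"scene9",(250,60,400,230),3.5)
for f in filters(c,lo=5):print(f, at_z(c,[f[2]],.066)[0].round(4))
```

```text
45.65 [ 0.5107 -0.2124  0.2496] [ 179.99   -0.   -167.71] [ -2.3   8.2 -12.8  -0.  -68.9 -75.4]
([0.5426, -0.2662, 0.012], 22, [330.2, 159.4], np.float64(14.6), [0.5128, -0.2154, 0.0627]) [ 0.5109 -0.212   0.066 ]
```

View pics/scene9.png

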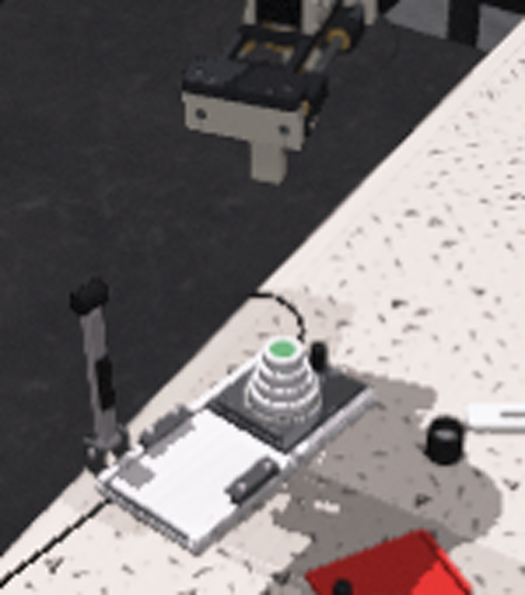

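The stack stands true on the ring mark, with its top at pixel (330,159), and the bar is still upright. Now I'll fetch the handle.

Request:
jog_arm(travel=[[-0.03,0.025,0.003],[-0.06,0.05,0.006],[-0.09,0.08,0.01],[-0.12,0.11,0.013],[-0.15,0.14,0.017],[-0.18,0.165,0.02],[-0.21,0.19,0.025],[-0.2306,0.205,0.03],[-0.2306,0.205,0.03],[-0.2306,0.205,0.03]], dr=[[0,0,0.02],[0,0,0.04],[0,0,0.0592],[0,0,0.0592],[0,0,0.0592],[0,0,0.0592],[0,0,0.0592],[0,0,0.0592],[0,0,0.0592],[0,0,0.0592]], claw=[0.6,0.6,0.6,0.6,0.6,0.6,0.6,0.6,0.6,0.6])

```text
time_s: 46.95
tcp_pos: [0.6007, -0.0875, 0.2345]
eef_rot: [-180.0, -0.0, 171.3]
contact_force: [0.2, 0.6, 0.5]
gripper_width: 0.0526
gripper_force: 0.0
```

Request:
jog_arm(travel=[[0,0,0.04],[0,0,0.08],[0,0,0.12],[0,0,0.15],[0,0,0.166],[0,0,0.166],[0,0,0.166],[0,0,0.166],[0,0,0.166],[0,0,0.166]], dr=[[0,0,0],[0,0,0],[0,0,0],[0,0,0],[0,0,0],[0,0,0],[0,0,0],[0,0,0],[0,0,0],[0,0,0]], claw=[0.6,0.6,0.6,0.6,0.6,0.6,0,0,0,0], newtons=20)

```text
time_s: 48.2
tcp_pos: [0.601, -0.0876, 0.152]
eef_rot: [-180.0, 0.0, 171.3]
contact_force: [-1.5, -2.5, 1.4]
gripper_width: 0.0239
gripper_force: 20.0
```

Request:
jog_arm(travel=[[0.0637,0,0.0039],[0.1112,0,0.0166],[0.1557,0.001,0.0374],[0.196,0.001,0.0656],[0.2308,0.001,0.1003],[0.259,0.001,0.1406],[0.2797,0.001,0.1852],[0.2925,0.001,0.2326],[0.2964,0.001,0.2669],[0.2967,0.001,0.283]], dr=[[0,0,0],[0,0,0],[0,0,0],[0,0,0],[0,0,0],[0,0,0],[0,0,0],[0,0,0],[0,0,0],[0,0,0]], claw=[0,0,0,0,0,0,0,0,0,0])

```text
time_s: 49.45
tcp_pos: [0.4543, -0.064, 0.0097]
eef_rot: [180.0, -0.0, 171.3]
contact_force: [-6.7, 5.9, 25.6]
gripper_width: 0.0238
gripper_force: 20.0
```

Request:
jog_arm(travel=[[0,0,0.002],[0,0,0.004],[0,0,0.004],[0,0,0.004],[0,0,0.004],[0,0,0.004],[0,0,0.004],[0,0,0.004],[0,0,0.004],[0,0,0.004]], dr=[[0,0,0],[0,0,0],[0,0,0],[0,0,0],[0,0,0],[0,0,0],[0,0,0],[0,0,0],[0,0,0],[0,0,0]], claw=[0,0,0,0,0,0,0,0,0,0])

```text
time_s: 50.7
tcp_pos: [0.4545, -0.064, 0.0094]
eef_rot: [180.0, 0.0, 171.3]
contact_force: [-7.4, 5.7, 17.7]
gripper_width: 0.0237
gripper_force: 20.0
```

Request:
jog_arm(travel=[[0,0,-0.002],[0,0,-0.002],[0,0,-0.002],[0,0,-0.002],[0,0,-0.04],[0,0,-0.1],[0,0,-0.18],[0,0,-0.26],[0,0,-0.34],[0,0,-0.36]], dr=[[0,0,0],[0,0,0],[0,0,0],[0,0,0],[0,0,0],[0,0,0],[0,0,0],[0,0,0],[0,0,0],[0,0,0]], claw=[0.6,0.6,0.6,0.6,0.6,0.6,0.6,0.6,0.6,0.6])

```text
time_s: 51.95
tcp_pos: [0.4556, -0.0642, 0.1907]
eef_rot: [179.9, 0.2, 171.3]
contact_force: [-0.8, 0.1, -0.0]
gripper_width: 0.0526
gripper_force: 0.0
```

Run:
```python
from h import *
s=r.get_state(); print(s["time_s"],s["tcp_pos"].round(4),s["contact_force"].round(1))
c=cap("scene"); save(c,"s10",(250,90,400,230),4)
for f in filters(c,lo=5):print(f, at_z(c,[f[2]],.066)[0].round(4))
```

```text
51.95 [ 0.4556 -0.0642  0.1907] [-0.8  0.1 -0. ]
([0.5429, -0.2666, 0.012], 23, [330.2, 159.3], np.float64(14.9), [0.5113, -0.2127, 0.0657]) [ 0.5112 -0.2124  0.066 ]
```

View pics/s10.png

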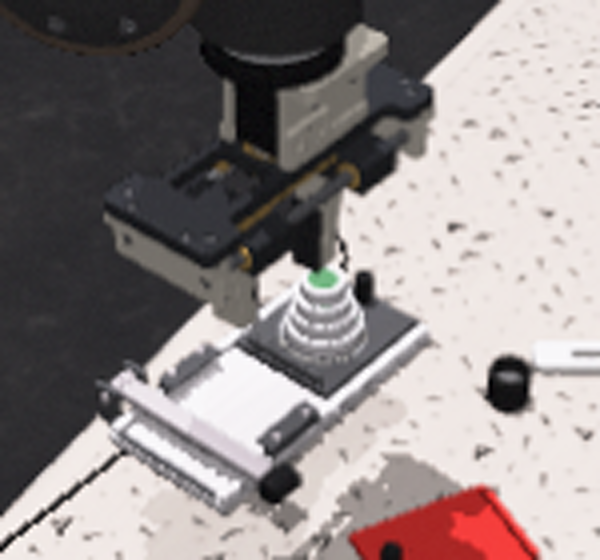

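The bar lies down across the rear half of the dock, with its handle at about pixel (320,211). The stack is intact at (330,160), the carrier is at the front stop, and the gripper is clear of everything. I'll hand the job in.

```bash
python3 -c "
from plant import r
print(r.close_job())"
```

```text
the job is handed in; nothing more can be done
None
```

The job is handed in: the carrier is at the front stop, all four filters are stacked largest to smallest within about 2 mm of the ring mark's centre by camera, and the bar is back down; the hand-in call returned no verdict.

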